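# Sweep the scrap from under the die set and hang the brush back

## Robot

A 6-joint arm with a two-finger parallel gripper is mounted at the origin on a cart in front of the work surface, level with it; the furniture and walls round the work are solid. World frame = base frame: x ahead of the robot, y to its left, z up, the work surface at z = 0. Lengths are in m, angles in rad, forces in N, time in s.
With the tool pointing down it reaches from about 0.35 to 0.85 m from the base axis. Payload 8.1 kg.
Tool frame: the origin (TCP) lies at the centre of the arm's flange, where the gripper is bolted on; the fingertips stand 186 mm ahead of it and the grasp point (between the pads) lies 167 mm ahead of it; z points along the fingers, y is the line along which they close (so a half turn about z gives the same grasp; the last joint's range is limited). The gripper opens to 93 mm and grips with 3 to 60 N. Pads are 15 mm wide; open, the fingers measure 128 mm over their backs; the gripper's body (75 mm by 188 mm) begins 65 mm behind the grasp point.
Start: joints at [-1.381, 0.13, 1.488, -0, 1.523, -0.085], TCP at [0.163, -0.577, 0.405] pointing down, gripper open.
Joint ranges: [-2.96, 2.96], [-0.89, 2.26], [0.02, 2.5], [-1.34, 4.48], [0, 2.73], [-2.66, 2.66]. Speed limits (rad/s): [2.39, 2.39, 2.79, 3.14, 3.14, 3.14].

## Interface

Orientations are given as a rotation vector (axis times angle).
In Python, from plant import robot gives the robot as it stands.
- The arm moves only by the tool apply_moves, never from a script. Its argument "series" is a list of rows, each a list of 2 entries, a list of its own where there are three numbers: the shift along the tool's x, y, z in mm, then the turn, a rotation vector about the tool's x, y, z in rad. A call has 1 to 12 rows; each row shifts and turns the commanded pose from where the row before left it, along the tool's axes as they then stand; what a row does not reach is not made up. A row lasts 1/12 s, in which the tool goes at most 41.7 mm and 7.16 degrees, less where a joint would pass 70% of its speed; a pose out of reach is approached as far as the arm can. A call is refused whole if a number of a shift passes 41.7 or a number of a turn 0.125, either way. A call with a gripper value outside its range is refused whole. "claw" is the opening, from 0 (shut) to 1 (fully open), set as the call begins (left out, the last holds). The fingers move at their own pace and stop on an object; "newtons" is the grip in N (left out, the last holds). Time passes only in rows, so rows that do not move let the fingers close. It gives the time, the measured TCP pose, the force, the opening and the grip force at its end, in the units of the state.
- robot.read_state(): the state, without advancing time (a new reading comes with each control period).
- robot.read_camera(name): name is "side" or "top" or "wrist"; returns (picture, depth): 480x640x3 uint8, blue, green, red; 480x640 float32, m along the optical axis (not along the pixel's ray), 0 where there is no reading.
- robot.calibration(name): a dict with "fx", "fy", "cx", "cy" (pixels), "extrinsics" (4x4, takes a point from world to camera coordinates). Camera axes: x right, y down, z forward; pixel columns grow to the right and rows downward; lengths in m; the calibration is good to about 2 mm. A picture is of the moment at which its call begins: read the wrist's pose just before it. calibration takes no time and is no camera call; for the wrist camera it gives the pose at the moment of the call.
- robot.close_job(): hands the job in; it is judged then, once.
The state is a dict: "t": time; "q": joint angles; "dq": joint speeds; "joint_torque": joint torques, N m; "tool_pos": TCP position; "orientation": TCP orientation; "force": force on the tool from outside, world axes, zero at the start; "wrist_torque": the same for the moment, N m; "opening": finger opening in m; "gripper_force": force on a finger pad.
Only numpy, scipy, OpenCV 4.12 (cv2) and the standard library are available. Lean on these libraries where they do the work, as an engineer would, in place of code of your own. Each camera call takes 0.05 s, during which the arm holds its last target. There are 200 camera calls.

## Task

Three scrap pieces (a sawn bar end, a hex slug and a bolt) lie on the bed of the small die set, under its upper plate. Take the flat brush from its bracket, reach in under the plate with it and sweep all three pieces forward off the bed into the catch tray in front, with the brush only: do not touch the scrap with the fingers or the arm. Then hang the brush back in its bracket, bristles down through the eye with its collar resting on the plate, and leave the loupe, the V-block and the gear on the table undisturbed.

Things in the scene. Friction and masses are not known exactly. Their poses are not given: they have to be found in the camera images.
- die_set: Fixed steel die set on the table. Origin on the table top, z up; its -x axis points to the open front (tray), roughly to the robot. Bed: flat, smooth and lightly oiled (so is the scrap; friction about 0.35), top 25 mm above the origin, x = -70 to +100 mm, y = -125 to +125 mm. Pillars at x = 82, y = +-95 mm, with 36 mm collars, carry the upper plate.
- plate_edge (a point): Middle of the lower front edge of the upper plate, axes as the die set: x = 0, y = 0, 145 mm above the die set's origin, so 120 mm over the bed. From here the plate reaches 105 mm back (+x), 115 mm to each side and is 25 mm thick; a 32 mm round stub stands 25 mm high on it, 60 mm behind the edge.
- tray_point (a point): Middle of the inner floor of the catch tray, which is fixed to the front of the bed; axes as the die set, at its x = -115 mm, 3 mm above its origin. The inside is 90 mm (x) by 244 mm (y); outer walls 28 mm high above the table, the rear wall is the bed's front edge.
- bracket: Fixed aluminium brush bracket on the table: a level plate 55 x 110 x 10 mm, top 75 mm above its origin (which is on the table top), with an oblong eye through it, 22 mm (x) by 68 mm (y), centred on the origin. Legs at both y ends, feet out to y = +-77 mm.
- brush_home (a point): 29 mm above the bracket's origin, axes as the bracket: where the brush's origin is when it hangs home (collar resting on the bracket's plate, bristles down through the eye). The brush fits equally well turned by half a turn.
- brush: Flat stiff bench brush, 180 mm long, 0.12 kg, hanging upright in the bracket. Origin at the middle of the bristle end, z along the handle, away from the bristles. Unbending bristle block 14 (x) x 60 (y) mm to z = 30 mm, ferrule 16 x 62 mm to z = 46, wooden collar 34 x 84 mm, z = 46 to 56, square wooden handle 18 x 18 mm, z = 56 to 180.
- bar_offcut: Scrap: sawn steel bar end, 22 (x) x 30 (y) x 14 mm high, origin at the centre of its underside.
- hex_slug: Scrap: flat hexagonal steel slug, 28 mm over the corners, 14 mm high, origin at the centre of its underside.
- loose_bolt: Scrap: hex bolt lying down, 19 x 40 x 17 mm (long along its y, head at +y), origin under its middle.
- loupe: Bystander: black eye loupe, 33 mm round, 32 mm high, origin under its centre.
- v_block: Bystander: steel V-block 40 x 42 x 34 mm, origin under its centre.
- spur_gear: Bystander: spur gear 49 mm round, 18 mm high, lying flat, origin under its centre.
There are look-alikes about, which are no part of the job. Several things have the shape of the bracket; the one meant has the colours described above.

How it is judged:
By the outcome, as a careful person would: the job done as asked, in the order asked, and still so for the second after the job is handed in, with the robot touching nothing.
It also fails if it takes over 69 s, if anything falls off the work surface, if the arm or the gripper's body presses on something with over 40 N, if the wrist force passes 120 N, or if a joint passes its speed limit or range.

## Working session

There is one attempt and no reset: what is moved stays moved. The work goes in short steps, Python scripts to look and compute and a tool call to move; the robot and the scene stay as the last step left them, time stands still between calls to the robot, and variables do not carry over. Pictures are saved under pics/ and viewed, at most 11 in all, crops included, and the job is handed in when it is done.

Besides the shell and the picture viewer there is one more tool, called after "Emit:" by a JSON object that holds its "fn" and its "kwargs". apply_moves: Moves the arm, as the interface text tells. Its arguments: {"type":"object","properties":{"series":{"type":"array"},"claw":{"type":"number"},"newtons":{"type":"number"}},"required":["series"]}

```bash
ls; mkdir -p pics
python3 - <<'E'
from plant import robot
import cv2,numpy as np
s=robot.read_state();print(s)
for n in("top","side"):
    im,d=robot.read_camera(n);cv2.imwrite(f"pics/{n}0.png",im);np.save(f"pics/{n}0.npy",d)
    c=robot.calibration(n);print(n,c)
E
```

```text
pics
{'t': 0.0, 'q': array([-1.38141642e+00,  1.31134967e-01,  1.48928248e+00, -5.45931951e-06,
        1.52300366e+00, -8.54126825e-02]), 'dq': array([ 0.00149183,  0.00142004, -0.00214137,  0.00105473,  0.00094195,
        0.00113154]), 'joint_torque': array([-3.41966545e-03, -5.59835887e+01, -4.91759992e+01,  7.65947462e-02,
        3.54166771e-02, -1.35723490e-04]), 'tool_pos': array([ 0.16277737, -0.57725467,  0.40370103]), 'orientation': array([-3.11017763e+00, -4.30036750e-01,  1.57698719e-04]), 'force': array([-0.63511041, -0.93055511, -0.11197414]), 'wrist_torque': array([0.04477677, 0.00417544, 0.06157757]), 'gripper_force': 0.0, 'opening': 0.09275696483328136}
top {'fx': 607.5330933543278, 'fy': 607.5330933543278, 'cx': 320.52104376194643, 'cy': 234.29726001055894, 'extrinsics': array([[-0.01399545, -0.99968955, -0.02061401,  0.10689526],
       [-0.99287383,  0.01633417, -0.11804553,  0.65271675],
       [ 0.1183456 ,  0.01881501, -0.9927942 ,  1.15759911],
       [ 0.        ,  0.        ,  0.        ,  1.        ]])}
side {'fx': 495.64415064090724, 'fy': 495.64415064090724, 'cx': 324.54432365713507, 'cy': 242.21550355218446, 'extrinsics': array([[ 0.99576295, -0.09157049, -0.00842562, -0.6309304 ],
       [-0.04830201, -0.44287247, -0.89528258,  0.18259656],
       [ 0.07824999,  0.89189619, -0.44541904,  0.82721381],
       [ 0.        ,  0.        ,  0.        ,  1.        ]])}
```

View pics/top0.png

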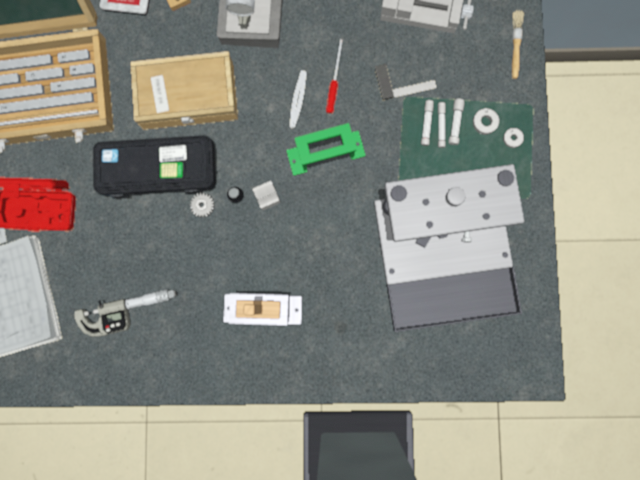

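View pics/side0.png

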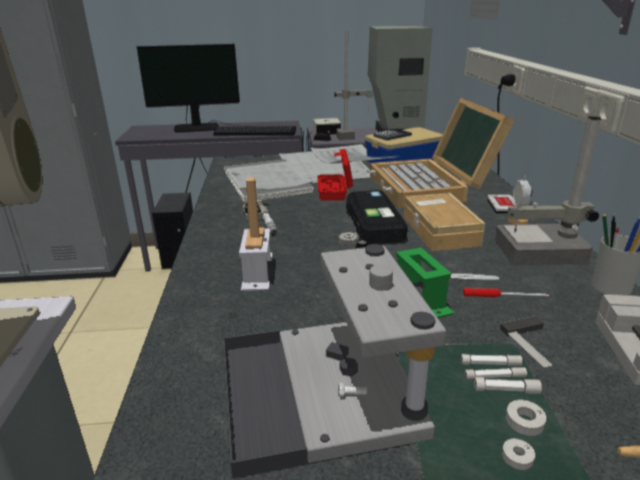

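The top view shows the white/aluminium bracket with the brush standing in it at (262,309). The bracket-shaped look-alike at (326,148) is green. The die set is centred near (452,235), with scrap peeking out at (422,240) and (467,237). The loupe (234,194), V-block (264,194) and gear (202,204) stand apart. The aluminium one with the brush fits the description, and I'll confirm it in a crop.

```bash
cat > h.py <<'E'
import cv2,numpy as np
from plant import robot
def world(d,c):
    v,u=np.mgrid[:480,:640];E=c["extrinsics"]
    p=np.stack([(u-c["cx"])/c["fx"]*d,(v-c["cy"])/c["fy"]*d,d],-1)
    return (p-E[:3,3])@E[:3,:3]
def ray(n,u,v,z,c=None):
    c=c or robot.calibration(n);E=c["extrinsics"];R=E[:3,:3]
    o=-R.T@E[:3,3];r=R.T@np.array([(u-c["cx"])/c["fx"],(v-c["cy"])/c["fy"],1])
    return o+r*(z-o[2])/r[2]
def proj(n,p,c=None):
    c=c or robot.calibration(n);E=c["extrinsics"];q=E[:3,:3]@np.array(p)+E[:3,3]
    return c["fx"]*q[0]/q[2]+c["cx"],c["fy"]*q[1]/q[2]+c["cy"]
E
python3 - <<'E'
from h import *
def rect(P,m,name):
    m=cv2.morphologyEx(m.astype(np.uint8),cv2.MORPH_OPEN,np.ones((3,3)))
    pts=P[m>0][:,:2].astype(np.float32)
    (c,wh,a)=cv2.minAreaRect(pts*1000);print(name,len(pts),np.round(c,1),np.round(wh,1),round(a,2),"z",round(float(np.median(P[m>0][:,2])),4))
    print(np.round(cv2.boxPoints((c,wh,a)),0).tolist())
d=np.load("pics/top0.npy");P=world(d,robot.calibration("top"));v,u=np.mgrid[:480,:640]
Z=P[...,2]
def win(a,b,c_,e): return (u>a)&(u<b)&(v>c_)&(v<e)
W=win(370,535,155,335)
rect(P,W&(abs(Z-.170)<.01),"plate")
rect(P,W&(abs(Z-.025)<.006)&(v>200)&(v<285),"bed")
rect(P,W&(Z>.012),"all")
B=win(215,310,285,332)
rect(P,B&(abs(Z-.075)<.007),"brplate");rect(P,B&(abs(Z-.102)<.009),"collar");rect(P,B&(Z>.18),"handle")
for n,b in(("loupe",(222,246,183,205)),("vb",(250,280,178,210)),("gear",(188,216,190,218))): rect(P,win(*b)&(Z>.009),n)
t=cv2.imread("pics/top0.png");s=cv2.imread("pics/side0.png")
A=cv2.resize(t[285:335,210:310],(400,200),interpolation=3);Bc=cv2.resize(t[160:335,370:535],(400,400),interpolation=3)
C=cv2.resize(s[320:460,220:440],(400,254),interpolation=3);D=cv2.resize(s[170:300,200:300],(266,346),interpolation=3)
o=np.zeros((600,800,3),np.uint8);o[:200,:400]=A;o[200:,:400]=Bc;o[:254,400:]=C;o[254:,400:666]=D;cv2.imwrite("pics/c1.png",o)
E
```

```text
plate 7356 [ 691.6 -141.1] [105.5 230.7] 7.36 z 0.1708
[[625.0, -33.0], [654.0, -262.0], [759.0, -249.0], [729.0, -20.0]]
bed 5310 [ 641.4 -147.8] [167.1 266.8] 1.41 z 0.0256
[[555.0, -17.0], [561.0, -283.0], [728.0, -279.0], [722.0, -12.0]]
all 13886 [609.9 -98.9] [266.2 364. ] 5.58 z 0.1682
[[460.0, 69.0], [495.0, -293.0], [760.0, -267.0], [725.0, 95.0]]
brplate 895 [509.8 216.1] [110.3  54.9] 87.59 z 0.0758
[[480.0, 162.0], [535.0, 160.0], [540.0, 270.0], [485.0, 272.0]]
collar 0 [0. 0.] [0. 0.] 0.0 z nan
[[0.0, 0.0], [0.0, 0.0], [0.0, 0.0], [0.0, 0.0]]
handle 128 [510.3 215.9] [18.3 17. ] 86.08 z 0.2091
[[501.0, 207.0], [518.0, 206.0], [519.0, 224.0], [502.0, 226.0]]
loupe 206 [739.8 270. ] [28.4 32.7] 27.18 z 0.0273
[[720.0, 278.0], [735.0, 249.0], [760.0, 262.0], [745.0, 291.0]]
vb 455 [736.7 205.9] [43.1 40.2] 23.1 z 0.0301
[[709.0, 216.0], [725.0, 179.0], [764.0, 196.0], [749.0, 233.0]]
gear 358 [619.7 226.4] [369.2  44.7] 47.91 z 0.0158
[[479.0, 104.0], [513.0, 74.0], [760.0, 348.0], [727.0, 378.0]]
  return _methods._mean(a, axis=axis, dtype=dtype,
  ret = ret.dtype.type(ret / rcount)
```

View pics/c1.png

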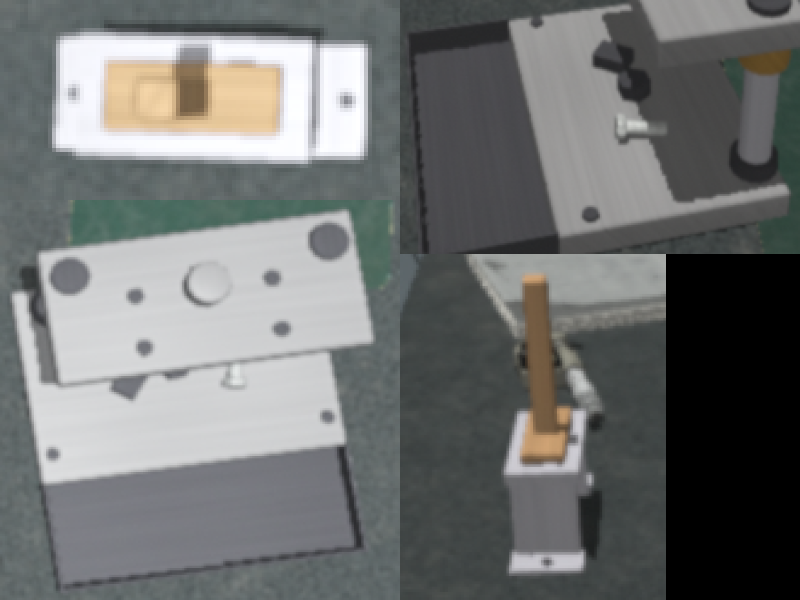

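The crop confirms it: the brush hangs in the aluminium bracket with its collar on the plate. In the side view the bar is at about (337,352), the slug at (348,367) and the bolt from (338,390) to (366,390), with its head to the front.

Run:
```python
from h import *
O=np.array([.6395,-.1477]);a=np.deg2rad(7.3);R=np.array([[np.cos(a),-np.sin(a)],[np.sin(a),np.cos(a)]])
die=lambda p:np.round((np.array(p)[:2]-O)@R*1000,1)
wd=lambda x,y:np.r_[O+R@np.array([x,y])/1000]
for n,(u,v),z in(("bar",(336.6,352),.032),("slug",(348.2,366.8),.032),("bolthead",(339,390),.033),("bolttail",(366,390.5),.030)):
    print(n,die(ray("side",u,v,z)))
for n,(x,y,z) in(("bedFL",(-70,125,.025)),("bedFR",(-70,-125,.025)),("plateFL",(0,115,.17)),("plateFR",(0,-115,.17)),("trayFR",(-160,-122,.028))):
    p=[*wd(x,y),z];print(n,np.round(p,3),np.round(proj("top",p)),np.round(proj("side",p)))
# masks in side view on bed: dark or distinct vs depth height
d=robot.calibration("side");D=np.load("pics/side0.npy");P=world(D,d);u0=slice(330,420);q=P[330:420,310:400];
m=(q[...,2]>.031)&(q[...,2]<.05)
xy=(q[...,:2]-O)@R*1000
n,l,st,c=cv2.connectedComponentsWithStats(m.astype(np.uint8))
for i in range(1,n):
    if st[i,4]>15: k=xy[l==i];print(st[i],k.min(0).round(),k.max(0).round(),k.mean(0).round())
s=robot.read_state()
g=np.array([.5100,.216]);print("tcp->handle",g-s["tool_pos"][:2])
```

```text
bar [ 8.5 40.3]
slug [17.2  3.1]
bolthead [ -8.2 -41.8]
bolttail [ 29.3 -48.2]
bedFL [ 0.554 -0.033  0.025] [387. 285.] [279. 330.]
bedFR [ 0.586 -0.281  0.025] [513. 266.] [307. 450.]
plateFL [ 0.625 -0.034  0.17 ] [394. 241.] [320. 252.]
plateFR [ 0.654 -0.262  0.17 ] [524. 222.] [362. 342.]
trayFR [ 0.496 -0.289  0.028] [520. 312.] [233. 460.]
[ 16  12  32  33 508] [ -9. -12.] [29. 57.] [12. 19.]
[ 28  53  29  13 233] [-11. -55.] [ 29. -36.] [  6. -48.]
tcp->handle [0.34724966 0.79328783]
```

```bash
cat >> h.py <<'E'
from scipy.spatial.transform import Rotation as Ro
def att(yaw,tilt):  # deg; tool x at yaw, z down, tilted forward
    y=np.deg2rad(yaw);return Ro.from_matrix(np.array([[np.cos(y),np.sin(y),0],[np.sin(y),-np.cos(y),0],[0,0,-1]]))*Ro.from_rotvec([0,np.deg2rad(tilt),0])
def plan(pos,rot,n,p=None,q=None,dec=0):
    s=robot.read_state()
    p=np.array(s["tool_pos"] if p is None else p)*1000;q=Ro.from_rotvec(s["orientation"]) if q is None else q
    pos=np.array(pos)*1000;rows=[]
    for i in range(n,0,-1):
        rv=np.round((q.inv()*rot).as_rotvec()/i,3);sh=np.round(q.inv().apply(pos-p)/i,dec)
        rows.append([sh.tolist(),rv.tolist()]);p=p+q.apply(sh);q=q*Ro.from_rotvec(rv)
    print(str(rows).replace(" ",""));print("end",p.round(1));return p/1000,q
E
python3 - <<'E'
from h import *
p,q=plan([.51,.216,.42],att(-2.4,0),36)
E
```

```text
[[[15.0,-19.0,-0.0],[-0.0,0.0,0.009]],[[15.0,-19.0,-0.0],[-0.0,0.0,0.009]],[[15.0,-19.0,-0.0],[-0.0,0.0,0.009]],[[15.0,-19.0,-0.0],[-0.0,0.0,0.009]],[[15.0,-19.0,-0.0],[-0.0,0.0,0.009]],[[14.0,-19.0,-0.0],[-0.0,0.0,0.009]],[[14.0,-19.0,-1.0],[-0.0,0.0,0.009]],[[14.0,-20.0,-0.0],[-0.0,0.0,0.009]],[[14.0,-20.0,-1.0],[-0.0,0.0,0.009]],[[14.0,-20.0,-0.0],[-0.0,0.0,0.009]],[[14.0,-20.0,-1.0],[-0.0,0.0,0.009]],[[13.0,-20.0,-0.0],[-0.0,0.0,0.009]],[[13.0,-20.0,-1.0],[-0.0,0.0,0.009]],[[13.0,-20.0,-0.0],[-0.0,0.0,0.009]],[[13.0,-20.0,-1.0],[-0.0,0.0,0.009]],[[13.0,-20.0,-0.0],[-0.0,0.0,0.009]],[[12.0,-21.0,-1.0],[-0.0,0.0,0.009]],[[12.0,-21.0,-0.0],[-0.0,0.0,0.009]],[[12.0,-21.0,-1.0],[-0.0,0.0,0.009]],[[12.0,-21.0,-0.0],[-0.0,0.0,0.009]],[[12.0,-21.0,-1.0],[-0.0,0.0,0.009]],[[11.0,-21.0,-0.0],[-0.0,0.0,0.009]],[[11.0,-21.0,-1.0],[-0.0,0.0,0.008]],[[11.0,-21.0,-0.0],[-0.0,0.0,0.009]],[[11.0,-21.0,-1.0],[-0.0,0.0,0.008]],[[11.0,-22.0,-0.0],[-0.0,0.0,0.009]],[[11.0,-22.0,-1.0],[-0.0,0.0,0.008]],[[10.0,-22.0,-0.0],[-0.0,0.0,0.009]],[[10.0,-22.0,-1.0],[-0.0,0.0,0.008]],[[10.0,-22.0,-0.0],[-0.0,0.0,0.009]],[[10.0,-22.0,-1.0],[-0.0,0.0,0.008]],[[10.0,-22.0,-0.0],[-0.0,0.0,0.009]],[[10.0,-22.0,-1.0],[-0.0,0.0,0.008]],[[9.0,-22.0,-0.0],[-0.001,0.0,0.009]],[[9.0,-22.0,-1.0],[-0.0,0.0,0.008]],[[9.0,-22.0,-0.0],[-0.001,0.0,0.009]]]
end [509.9 216.4 419.9]
```

Emit:
{"fn": "apply_moves", "kwargs": {"series": [[[15, -19, 0], [0, 0, 0.009]], [[15, -19, 0], [0, 0, 0.009]], [[15, -19, 0], [0, 0, 0.009]], [[15, -19, 0], [0, 0, 0.009]], [[15, -19, 0], [0, 0, 0.009]], [[14, -19, 0], [0, 0, 0.009]], [[14, -19, -1], [0, 0, 0.009]], [[14, -20, 0], [0, 0, 0.009]], [[14, -20, -1], [0, 0, 0.009]], [[14, -20, 0], [0, 0, 0.009]], [[14, -20, -1], [0, 0, 0.009]], [[13, -20, 0], [0, 0, 0.009]]], "claw": 1}}

```text
t: 1.1
tool_pos: [0.2787, -0.3106, 0.4075]
orientation: [-3.13, -0.261, 0.0]
force: [1.0, -0.0, 0.3]
opening: 0.093
gripper_force: 0.0
```

Emit:
{"fn": "apply_moves", "kwargs": {"series": [[[13, -20, -1], [0, 0, 0.009]], [[13, -20, 0], [0, 0, 0.009]], [[13, -20, -1], [0, 0, 0.009]], [[13, -20, 0], [0, 0, 0.009]], [[12, -21, -1], [0, 0, 0.009]], [[12, -21, 0], [0, 0, 0.009]], [[12, -21, -1], [0, 0, 0.009]], [[12, -21, 0], [0, 0, 0.009]], [[12, -21, -1], [0, 0, 0.009]], [[11, -21, 0], [0, 0, 0.009]], [[11, -21, -1], [0, 0, 0.009]], [[11, -21, 0], [0, 0, 0.009]]]}}

```text
t: 2.1
tool_pos: [0.3937, -0.0472, 0.4136]
orientation: [-3.14, -0.092, 0.0]
force: [1.0, -1.0, -0.1]
opening: 0.0928
gripper_force: 0.0
```

Emit:
{"fn": "apply_moves", "kwargs": {"series": [[[11, -21, -1], [0, 0, 0.009]], [[11, -22, 0], [0, 0, 0.008]], [[11, -22, -1], [0, 0, 0.009]], [[10, -22, 0], [0, 0, 0.008]], [[10, -22, -1], [0, 0, 0.009]], [[10, -22, 0], [0, 0, 0.008]], [[10, -22, -1], [0, 0, 0.009]], [[10, -22, 0], [0, 0, 0.008]], [[10, -22, -1], [0, 0, 0.009]], [[9, -22, 0], [0, 0, 0.008]], [[9, -22, -1], [0, 0, 0.009]], [[9, -22, 0], [0, 0, 0.009]]]}}

```text
t: 3.1
tool_pos: [0.5106, 0.2173, 0.4193]
orientation: [3.141, -0.07, -0.001]
force: [0.6, -0.4, 0.6]
opening: 0.093
gripper_force: 0.0
```

Run:
```python
from h import *
c=robot.calibration("wrist");s=robot.read_state();im,d=robot.read_camera("wrist");cv2.imwrite("pics/w1.png",im)
P=world(d,c);Z=P[...,2]
for n,m in(("handle",abs(Z-.209)<.006),("plate",abs(Z-.075)<.006)):
    k=(P[m][:,:2]*1000).astype(np.float32);r=cv2.minAreaRect(k);print(n,len(k),np.round(r[0],1),np.round(r[1],1),r[2])
print(s["tool_pos"])
```

```text
handle 1015 [510.8 215.3] [17.6 17.8] 87.92827606201172
plate 3757 [510.2 215.2] [110.3  55.4] 87.58061981201172
[0.51062257 0.21729641 0.41930724]
```

View pics/w1.png

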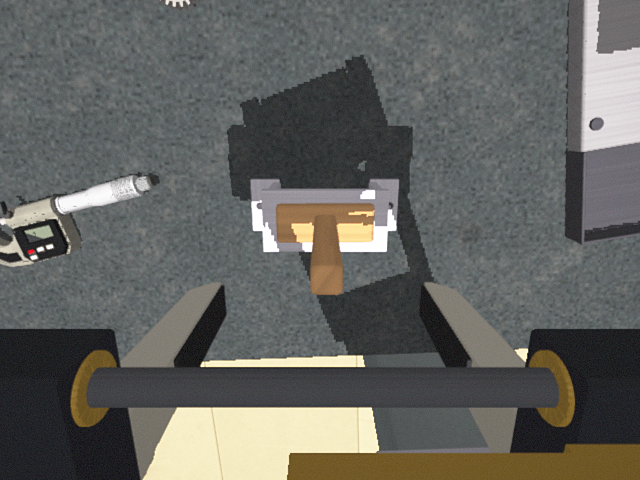

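The wrist view shows the handle end at (327,280), centred between the open fingers, with the collar seated on the plate at (325,225). I'll descend and grip.

Emit:
{"fn": "apply_moves", "kwargs": {"series": [[[0, 0.5, 12], [0, 0, 0]], [[0, 0.5, 12], [0, 0, 0]], [[0, 0.5, 12], [0, 0, 0]], [[0, 0.5, 12], [0, 0, 0]], [[0, 0, 12], [0, 0, 0]], [[0, 0, 12], [0, 0, 0]], [[0, 0, 11], [0, 0, 0]], [[0, 0, 10], [0, 0, 0]], [[0, 0, 0], [0, 0, 0]]]}}

```text
t: 3.9
tool_pos: [0.5095, 0.2137, 0.3238]
orientation: [3.14, -0.07, -0.006]
force: [-0.0, 0.1, -0.7]
opening: 0.0931
gripper_force: 0.0
```

Emit:
{"fn": "apply_moves", "kwargs": {"series": [[[0, 0, 0], [0, 0, 0]], [[0, 0, 0], [0, 0, 0]], [[0, 0, 0], [0, 0, 0]], [[0, 0, 0], [0, 0, 0]], [[0, 0, 0], [0, 0, 0]], [[0, 0, 0], [0, 0, 0]], [[0, 0, 0], [0, 0, 0]], [[0, 0, 0], [0, 0, 0]], [[0, 0, 0], [0, 0, 0]], [[0, 0, 0], [0, 0, 0]]], "claw": 0, "newtons": 55}}

```text
t: 4.73
tool_pos: [0.5103, 0.2141, 0.3267]
orientation: [-3.141, 0.069, -0.0]
force: [0.1, 0.0, -0.7]
opening: 0.0308
gripper_force: 0.0
```

Run:
```python
from h import *
s=robot.read_state();print(s["opening"],s["gripper_force"],s["q"].round(3))
E=robot.calibration("wrist")["extrinsics"];o=-E[:3,:3].T@E[:3,3]
print("cam in tool",Ro.from_rotvec(s["orientation"]).inv().apply(o-s["tool_pos"]).round(3))
```

```text
0.030773707480866455 0.0 [0.305 0.055 1.712 0.    1.374 1.92 ]
cam in tool [ 0.08  -0.     0.021]
```

Emit:
{"fn": "apply_moves", "kwargs": {"series": [[[0, 0, 0], [0, 0, 0]], [[0, 0, 0], [0, 0, 0]], [[0, 0, 0], [0, 0, 0]], [[0, 0, 0], [0, 0, 0]], [[0, 0, 0], [0, 0, 0]]]}}

```text
t: 5.15
tool_pos: [0.5102, 0.2141, 0.3265]
orientation: [3.141, -0.069, -0.001]
force: [0.1, -0.7, -1.1]
opening: 0.0181
gripper_force: 55.0
```

Emit:
{"fn": "apply_moves", "kwargs": {"series": [[[0, 0, -4], [0, 0, 0]], [[0, 0, -8], [0, 0, 0]], [[0, 0, -10], [0, 0, 0]], [[0, 0, -12], [0, 0, 0]], [[0, 0, -12], [0, 0, 0]], [[0, 0, -12], [0, 0, 0]], [[0, 0, -12], [0, 0, 0]], [[0, 0, -10], [0, 0, 0]], [[0, 0, 0], [0, 0, 0]], [[0, 0, 0], [0, 0, 0]]]}}

```text
t: 5.98
tool_pos: [0.5105, 0.2142, 0.4077]
orientation: [-3.14, 0.069, -0.003]
force: [-0.2, 0.6, -1.4]
opening: 0.0176
gripper_force: 55.0
```

```bash
cat >> h.py <<'E'
O=np.array([.6395,-.1477,.025]);DR=Ro.from_euler("z",7.3,degrees=True)
L=298
def C(x,y,h,a,yaw=7.3):  # low brush corner at die x,y mm, h over bed
    r=att(yaw,a);return O+DR.apply(np.array([x,y,h])/1000)-r.apply(np.array([-7,0,L])/1000),r
def where(s):
    r=Ro.from_rotvec(s["orientation"]);return (DR.inv().apply(s["tool_pos"]+r.apply(np.array([-7,0,L])/1000)-O)*1000).round(1)
E
python3 - <<'E'
from h import *
s=robot.read_state();print(s["opening"],s["gripper_force"],s["tool_pos"])
p,q=plan(*C(-110,22,70,20),14)
p,q=plan(*C(-110,22,60,42),7,p,q)
p,q=plan(*C(48,22,30,42),10,p,q)
im,d=robot.read_camera("wrist");cv2.imwrite("pics/w2.png",im)
E
```

```text
0.017600061920087878 54.99897122383118 [0.51052888 0.21415063 0.4077032 ]
[[[-4.0,26.0,2.0],[0.002,0.025,-0.012]],[[-5.0,26.0,2.0],[0.002,0.025,-0.012]],[[-5.0,26.0,2.0],[0.002,0.025,-0.012]],[[-5.0,26.0,2.0],[0.002,0.025,-0.012]],[[-6.0,26.0,1.0],[0.002,0.025,-0.012]],[[-6.0,26.0,1.0],[0.002,0.025,-0.012]],[[-7.0,26.0,1.0],[0.002,0.025,-0.012]],[[-7.0,26.0,1.0],[0.002,0.025,-0.012]],[[-7.0,26.0,1.0],[0.002,0.024,-0.012]],[[-8.0,26.0,0.0],[0.002,0.025,-0.012]],[[-8.0,26.0,0.0],[0.002,0.024,-0.012]],[[-8.0,26.0,-0.0],[0.003,0.025,-0.013]],[[-8.0,25.0,-1.0],[0.002,0.024,-0.012]],[[-9.0,26.0,-0.0],[0.003,0.025,-0.013]]]
end [ 433.  -152.1  377. ]
[[[-16.0,-0.0,4.0],[-0.0,0.055,0.0]],[[-17.0,-0.0,3.0],[-0.0,0.055,0.0]],[[-17.0,-0.0,2.0],[-0.0,0.055,0.0]],[[-17.0,-0.0,1.0],[-0.0,0.055,0.0]],[[-17.0,-0.0,0.0],[-0.0,0.055,0.0]],[[-17.0,-0.0,-0.0],[-0.0,0.054,0.0]],[[-17.0,-0.0,-1.0],[-0.0,0.055,0.0]]]
end [ 335.1 -164.7  310.7]
[[[10.0,-0.0,13.0],[-0.0,-0.0,0.0]],[[10.0,-0.0,13.0],[-0.0,-0.0,0.0]],[[10.0,-0.0,13.0],[-0.0,-0.0,0.0]],[[10.0,-0.0,13.0],[-0.0,-0.0,0.0]],[[10.0,-0.0,13.0],[-0.0,-0.0,0.0]],[[10.0,-0.0,13.0],[-0.0,-0.0,0.0]],[[9.0,-0.0,12.0],[-0.0,-0.0,0.0]],[[10.0,-0.0,13.0],[-0.0,-0.0,0.0]],[[9.0,-0.0,12.0],[-0.0,-0.0,0.0]],[[10.0,-0.0,13.0],[-0.0,-0.0,0.0]]]
end [ 492.3 -144.5  281.2]
```

Emit:
{"fn": "apply_moves", "kwargs": {"series": [[[-4, 26, 2], [0.002, 0.025, -0.012]], [[-5, 26, 2], [0.002, 0.025, -0.012]], [[-5, 26, 2], [0.002, 0.025, -0.012]], [[-5, 26, 2], [0.002, 0.025, -0.012]], [[-6, 26, 1], [0.002, 0.025, -0.012]], [[-6, 26, 1], [0.002, 0.025, -0.012]], [[-7, 26, 1], [0.002, 0.025, -0.012]], [[-7, 26, 1], [0.002, 0.025, -0.012]], [[-7, 26, 1], [0.002, 0.024, -0.012]], [[-8, 26, 0], [0.002, 0.025, -0.012]], [[-8, 26, 0], [0.002, 0.024, -0.012]], [[-8, 26, 0], [0.003, 0.025, -0.013]]]}}

```text
t: 7.03
tool_pos: [0.4427, -0.1007, 0.3794]
orientation: [-3.085, -0.159, -0.463]
force: [-0.5, 0.9, -1.9]
opening: 0.0178
gripper_force: 55.0
```

Emit:
{"fn": "apply_moves", "kwargs": {"series": [[[-8, 25, -1], [0.002, 0.024, -0.012]], [[-9, 26, 0], [0.003, 0.025, -0.013]], [[-16, 0, 4], [0, 0.055, 0]], [[-17, 0, 3], [0, 0.055, 0]], [[-17, 0, 2], [0, 0.055, 0]], [[-17, 0, 1], [0, 0.055, 0]], [[-17, 0, 0], [0, 0.055, 0]], [[-17, 0, 0], [0, 0.054, 0]], [[-17, 0, -1], [0, 0.055, 0]], [[0, 0, 0], [0, 0, 0]], [[0, 0, 0], [0, 0, 0]]]}}

```text
t: 7.95
tool_pos: [0.3351, -0.1662, 0.3109]
orientation: [-2.888, -0.182, -1.104]
force: [0.1, 1.1, -1.9]
opening: 0.018
gripper_force: 55.0
```

Run:
```python
from h import *
s=robot.read_state();print(s["t"],s["tool_pos"],where(s),s["q"].round(2))
t=C(-110,22,60,42);print(t[0],(Ro.from_rotvec(s["orientation"]).inv()*t[1]).as_rotvec())
p,q=plan(*C(48,22,30,42),9)
p,q=plan(*C(48,22,3,37),4,p,q,.5 and 0)
im,d=robot.read_camera("side");cv2.imwrite("pics/s2.png",im[200:460,180:460].repeat(2,0).repeat(2,1))
```

```text
7.95 [ 0.33511589 -0.16624325  0.31085796] [-110.7   19.8   59.2] [-0.9  -0.83  2.5   0.68  1.15  0.36]
[ 0.33497137 -0.16453124  0.31114107] [ 0.00155457  0.00255963 -0.0012778 ]
[[[11.0,-0.0,14.0],[0.0,0.0,-0.0]],[[11.0,-0.0,14.0],[0.0,0.0,-0.0]],[[11.0,-0.0,14.0],[0.0,0.0,-0.0]],[[11.0,-0.0,14.0],[0.0,0.0,-0.0]],[[11.0,-0.0,14.0],[0.0,0.001,-0.0]],[[11.0,-1.0,14.0],[0.0,0.0,-0.0]],[[11.0,-0.0,15.0],[0.001,0.001,-0.0]],[[10.0,-1.0,14.0],[0.0,0.0,-0.001]],[[11.0,-0.0,15.0],[0.001,0.001,-0.0]]]
end [ 492.  -144.4  281. ]
[[[2.0,0.0,5.0],[-0.0,-0.022,-0.0]],[[2.0,0.0,5.0],[-0.0,-0.022,-0.0]],[[2.0,0.0,6.0],[-0.0,-0.022,-0.0]],[[2.0,0.0,5.0],[-0.0,-0.022,-0.0]]]
end [ 511.5 -141.9  270.1]
```

View pics/s2.png

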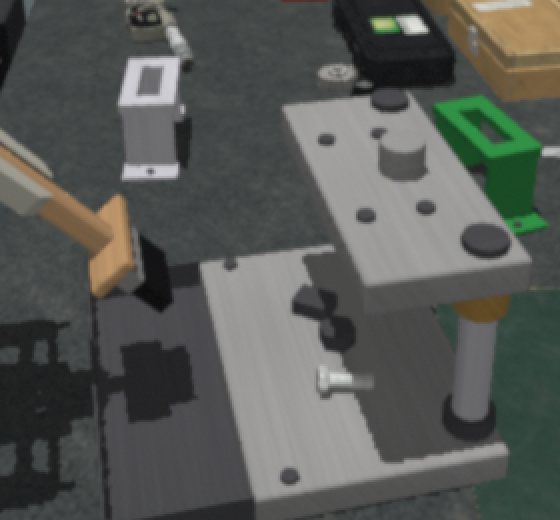

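The side view shows the tilted brush in front of the plate, held straight, with its bristles at (150,270) in the crop and the scrap at (315,300), (337,330) and (345,380). I'm entering over the scrap at the left.

Emit:
{"fn": "apply_moves", "kwargs": {"series": [[[11, 0, 14], [0, 0, 0]], [[11, 0, 14], [0, 0, 0]], [[11, 0, 14], [0, 0, 0]], [[11, 0, 14], [0, 0, 0]], [[11, 0, 14], [0, 0, 0]], [[11, -1, 14], [0, 0, 0]], [[11, 0, 15], [0, 0.001, 0]], [[10, -1, 14], [0, 0, 0]], [[11, 0, 15], [0, 0.001, 0]], [[0, 0, 0], [0, 0, 0]]]}}

```text
t: 8.83
tool_pos: [0.4936, -0.1411, 0.2776]
orientation: [-2.884, -0.187, -1.098]
force: [0.4, 0.4, -1.0]
opening: 0.0178
gripper_force: 55.0
```

Emit:
{"fn": "apply_moves", "kwargs": {"series": [[[2, 0, 5], [0, -0.022, 0]], [[2, 0, 5], [0, -0.022, 0]], [[2, 0, 6], [0, -0.022, 0]], [[2, 0, 5], [0, -0.022, 0]], [[0, 0, 0], [0, 0, 0]], [[0, 0, 0], [0, 0, 0]]]}}

```text
t: 9.33
tool_pos: [0.5114, -0.1396, 0.2685]
orientation: [-2.935, -0.19, -0.976]
force: [-0.3, -0.0, -1.6]
opening: 0.0174
gripper_force: 55.0
```

Run:
```python
from h import *
s=robot.read_state();print(s["t"],s["tool_pos"],where(s),s["q"].round(2),s["force"])
im,d=robot.read_camera("side");cv2.imwrite("pics/s3.png",cv2.resize(im[300:460,230:450],(770,560)))
p,q=plan(*C(45,22,1.2,36),3,dec=1)
p,q=plan(*C(-10,22,1.2,30),10,p,q,1)
p,q=plan(*C(-100,22,1.5,18),12,p,q,1)
```

```text
9.3333 [ 0.51144634 -0.13963962  0.26845634] [46.9 25.2  0.6] [-0.49 -0.19  2.13  0.55  0.73  0.62] [-0.26506111 -0.03039719 -1.57587103]
[[[1.0,0.7,-0.4],[-0.001,-0.005,0.0]],[[1.0,0.7,-0.4],[-0.001,-0.005,0.0]],[[1.0,0.7,-0.5],[-0.001,-0.004,0.001]]]
end [ 513.2 -141.7  271.4]
[[[-1.3,0.0,-3.0],[0.0,-0.01,-0.0]],[[-1.4,0.0,-3.0],[0.0,-0.011,-0.0]],[[-1.4,0.0,-3.0],[0.0,-0.01,-0.0]],[[-1.4,0.0,-2.9],[0.0,-0.011,-0.0]],[[-1.5,0.0,-2.9],[0.0,-0.01,-0.0]],[[-1.5,0.0,-2.9],[0.0,-0.011,-0.0]],[[-1.5,0.0,-2.9],[0.0,-0.01,-0.0]],[[-1.5,0.0,-2.9],[0.0,-0.011,-0.0]],[[-1.6,0.0,-2.9],[0.0,-0.01,-0.0]],[[-1.6,0.0,-2.9],[0.0,-0.011,-0.0]]]
end [ 485.  -145.3  287.8]
[[[-1.3,0.0,-3.1],[0.0,-0.017,-0.0]],[[-1.4,0.0,-3.1],[0.0,-0.017,-0.0]],[[-1.4,0.0,-3.1],[0.0,-0.018,-0.0]],[[-1.5,0.0,-3.0],[0.0,-0.017,-0.0]],[[-1.6,0.0,-3.0],[0.0,-0.018,-0.0]],[[-1.6,0.0,-3.0],[0.0,-0.017,-0.0]],[[-1.7,0.0,-2.9],[0.0,-0.018,-0.0]],[[-1.7,0.0,-2.9],[0.0,-0.017,-0.0]],[[-1.7,0.0,-2.9],[0.0,-0.018,-0.0]],[[-1.8,0.0,-2.9],[0.0,-0.017,-0.0]],[[-1.9,0.0,-2.8],[0.0,-0.018,-0.0]],[[-1.9,0.0,-2.8],[0.0,-0.017,-0.0]]]
end [ 452.8 -149.4  312.1]
```

View pics/s3.png

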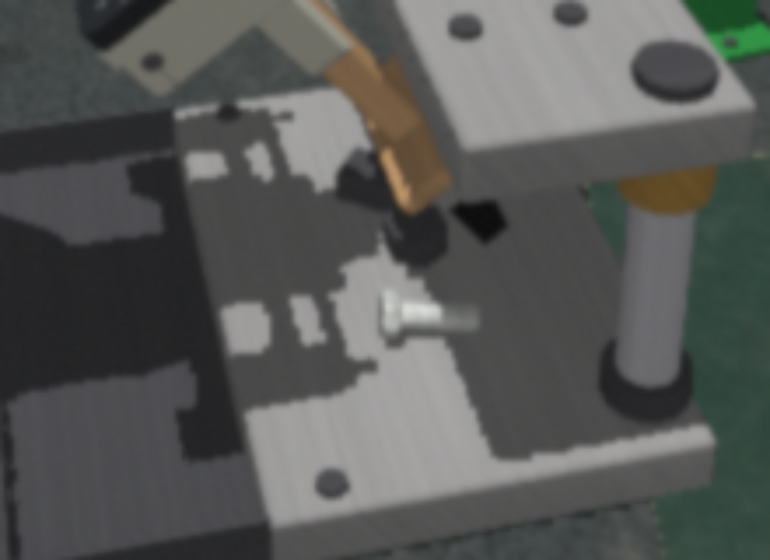

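The bristles (480,220) are down on the bed just behind the bar and the slug. The bolt is to the right. Sweeping now.

Emit:
{"fn": "apply_moves", "kwargs": {"series": [[[1, 0.7, -0.4], [0, -0.005, 0]], [[1, 0.7, -0.4], [0, -0.005, 0]], [[-1.3, 0.7, -3], [0, -0.01, 0]], [[-1.4, 0, -3], [0, -0.011, 0]], [[-1.4, 0, -3], [0, -0.01, 0]], [[-1.4, 0, -2.9], [0, -0.011, 0]], [[-1.5, 0, -2.9], [0, -0.01, 0]], [[-1.5, 0, -2.9], [0, -0.011, 0]], [[-1.5, 0, -2.9], [0, -0.01, 0]], [[-1.5, 0, -2.9], [0, -0.011, 0]], [[-1.6, 0, -2.9], [0, -0.01, 0]], [[-1.6, 0, -2.9], [0, -0.011, 0]]]}}

```text
t: 10.38
tool_pos: [0.4847, -0.1464, 0.2883]
orientation: [-2.994, -0.192, -0.811]
force: [0.5, -1.1, -2.1]
opening: 0.018
gripper_force: 55.0
```

Run:
```python
from h import *
s=robot.read_state();print(s["t"],where(s),s["force"].round(1))
p,q=plan(*C(-102,22,1.5,18),12,dec=1)
im,d=robot.read_camera("side");cv2.imwrite("pics/s4.png",cv2.resize(im[300:460,230:450],(770,560)))
```

```text
10.3833 [-9.  21.2  2.4] [ 0.5 -1.1 -2.1]
[[[-1.5,-0.1,-3.1],[-0.0,-0.018,0.0]],[[-1.5,-0.1,-3.1],[-0.0,-0.018,0.0]],[[-1.6,-0.1,-3.1],[-0.0,-0.018,0.0]],[[-1.6,-0.1,-3.1],[-0.0,-0.018,0.0]],[[-1.7,-0.1,-3.0],[-0.0,-0.018,0.0]],[[-1.7,-0.1,-3.0],[-0.0,-0.018,0.0]],[[-1.8,-0.1,-3.0],[-0.0,-0.018,0.0]],[[-1.8,-0.1,-2.9],[-0.0,-0.018,0.0]],[[-1.9,-0.1,-2.9],[-0.0,-0.018,0.0]],[[-1.9,-0.1,-2.9],[-0.0,-0.018,0.0]],[[-2.0,-0.0,-2.9],[-0.0,-0.017,0.0]],[[-2.0,-0.1,-2.8],[-0.001,-0.018,0.001]]]
end [ 450.8 -149.7  312.1]
```

View pics/s4.png

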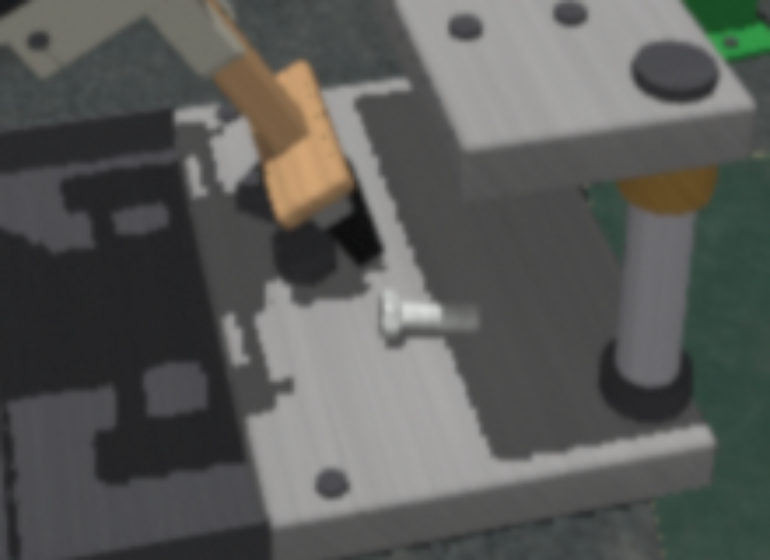

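The bar (255,190) and the slug (305,250) are moving ahead of the bristles (355,235), and the bolt (430,315) has not moved. I'm continuing over the edge.

Emit:
{"fn": "apply_moves", "kwargs": {"series": [[[-1.5, 0, -3], [0, -0.018, 0]], [[-1.5, 0, -3], [0, -0.018, 0]], [[-1.6, -0.1, -3], [0, -0.018, 0]], [[-1.6, -0.1, -3], [0, -0.018, 0]], [[-1.7, -0.1, -3], [0, -0.018, 0]], [[-1.7, -0.1, -3], [0, -0.018, 0]], [[-1.8, -0.1, -3], [0, -0.018, 0]], [[-1.8, -0.1, -2.9], [0, -0.018, 0]], [[-1.9, -0.1, -2.9], [0, -0.018, 0]], [[-1.9, -0.1, -2.9], [0, -0.018, 0]], [[-2, 0, -2.9], [0, -0.017, 0]], [[-2, -0.1, -2.8], [0, -0.018, 0]]]}}

```text
t: 11.43
tool_pos: [0.451, -0.1499, 0.3117]
orientation: [-3.077, -0.198, -0.486]
force: [0.0, 0.4, -0.5]
opening: 0.0177
gripper_force: 55.0
```

Emit:
{"fn": "apply_moves", "kwargs": {"series": [[[0, 0, 0], [0, 0, 0]], [[0, 0, 0], [0, 0, 0]], [[0, 0, -20], [0, 0, 0]], [[0, 0, -20], [0, 0, 0]], [[0, 0, 0], [0, 0, 0]]]}}

```text
t: 11.85
tool_pos: [0.4396, -0.152, 0.3533]
orientation: [-3.078, -0.198, -0.496]
force: [0.7, -0.7, -0.3]
opening: 0.0178
gripper_force: 55.0
```

Run:
```python
from h import *
s=robot.read_state();print(s["t"],where(s),s["force"].round(1))
im,d=robot.read_camera("side");a=cv2.resize(im[300:470,220:450],(690,510));im2,d=robot.read_camera("top")
cv2.imwrite("pics/s5.png",cv2.resize(np.hstack([im[300:470,220:450],im2[170:340,370:535]]),(790,340)))
p,q=plan(*C(-70,-46,45,32),6)
p,q=plan(*C(45,-46,32,42),8,p,q)
p,q=plan(*C(47,-46,2,37),5,p,q)
```

```text
11.85 [-111.9   20.4   43.2] [ 0.7 -0.7 -0.3]
[[[-5.0,11.0,3.0],[0.0,0.04,0.0]],[[-5.0,11.0,2.0],[0.0,0.04,0.0]],[[-5.0,11.0,2.0],[0.0,0.04,0.0]],[[-5.0,11.0,2.0],[0.0,0.041,0.0]],[[-5.0,12.0,2.0],[0.0,0.04,0.0]],[[-6.0,11.0,1.0],[0.001,0.041,0.001]]]
end [ 424.5 -221.1  326.6]
[[[5.0,0.0,9.0],[-0.0,0.022,-0.0]],[[5.0,0.0,10.0],[-0.0,0.022,-0.0]],[[4.0,0.0,10.0],[-0.0,0.022,-0.0]],[[4.0,0.0,10.0],[-0.0,0.022,-0.0]],[[4.0,0.0,10.0],[-0.0,0.022,-0.0]],[[4.0,0.0,10.0],[-0.0,0.021,-0.0]],[[4.0,0.0,10.0],[-0.0,0.022,-0.0]],[[3.0,1.0,9.0],[-0.0,0.021,-0.0]]]
end [ 496.9 -212.8  283.3]
[[[2.0,-0.0,5.0],[-0.0,-0.017,-0.0]],[[1.0,-0.0,5.0],[-0.0,-0.018,-0.0]],[[2.0,-0.0,5.0],[-0.0,-0.017,-0.0]],[[2.0,-0.0,5.0],[-0.0,-0.018,-0.0]],[[2.0,-0.0,6.0],[-0.0,-0.017,-0.0]]]
end [ 520.3 -209.8  269.1]
```

View pics/s5.png

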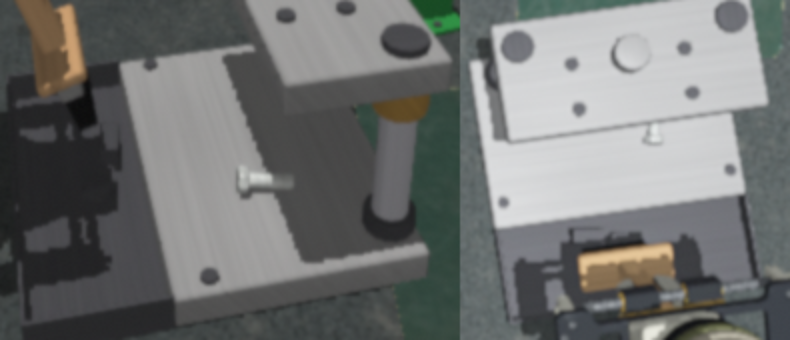

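The bar and slug are off the bed and should be in the tray, hidden in the brush's shadow. Only the bolt remains, at (265,180). Next is the second stroke.

Emit:
{"fn": "apply_moves", "kwargs": {"series": [[[-5, 11, 3], [0, 0.04, 0]], [[-5, 11, 2], [0, 0.04, 0]], [[-5, 11, 2], [0, 0.04, 0]], [[-5, 11, 2], [0, 0.041, 0]], [[-5, 12, 2], [0, 0.04, 0]], [[-6, 11, 1], [0, 0.041, 0]], [[5, 0, 9], [0, 0.022, 0]], [[5, 0, 10], [0, 0.022, 0]], [[4, 0, 10], [0, 0.022, 0]], [[4, 0, 10], [0, 0.022, 0]], [[4, 0, 10], [0, 0.022, 0]], [[4, 0, 10], [0, 0.021, 0]]]}}

```text
t: 12.95
tool_pos: [0.4789, -0.2134, 0.2902]
orientation: [-2.911, -0.185, -1.041]
force: [-1.3, -0.5, -1.1]
opening: 0.0179
gripper_force: 55.0
```

Emit:
{"fn": "apply_moves", "kwargs": {"series": [[[4, 0, 10], [0, 0.022, 0]], [[3, 1, 9], [0, 0.021, 0]], [[0, 0, 0], [0, 0, 0]], [[2, 0, 5], [0, -0.017, 0]], [[1, 0, 5], [0, -0.018, 0]], [[2, 0, 5], [0, -0.017, 0]], [[2, 0, 4], [0, -0.018, 0]], [[2, 0, 5], [0, -0.017, 0]], [[0, 0, 0], [0, 0, 0]], [[0, 0, 0], [0, 0, 0]]]}}

```text
t: 13.78
tool_pos: [0.5189, -0.2095, 0.2697]
orientation: [-2.936, -0.189, -0.978]
force: [0.8, 0.2, -1.1]
opening: 0.0176
gripper_force: 55.0
```

Run:
```python
from h import *
s=robot.read_state();print(s["t"],where(s),s["force"].round(1))
p,q=plan(*C(-10,-46,1.5,30),12,dec=1)
p,q=plan(*C(-105,-46,1.8,18),12,p,q,1)
```

```text
13.7833 [ 45.7 -45.6   2.1] [ 0.8  0.2 -1.1]
[[[-0.8,0.0,-2.5],[-0.0,-0.01,0.0]],[[-0.8,0.0,-2.5],[-0.0,-0.01,0.0]],[[-0.8,0.0,-2.5],[-0.0,-0.01,0.0]],[[-0.9,0.0,-2.5],[-0.0,-0.01,0.0]],[[-0.9,0.0,-2.5],[-0.0,-0.01,0.0]],[[-0.9,0.0,-2.4],[-0.0,-0.01,0.0]],[[-0.9,0.0,-2.4],[-0.0,-0.01,0.0]],[[-0.9,0.0,-2.4],[-0.0,-0.01,0.0]],[[-1.0,0.0,-2.4],[-0.0,-0.01,0.0]],[[-1.0,0.0,-2.4],[-0.0,-0.01,0.0]],[[-1.0,0.0,-2.5],[-0.001,-0.01,0.001]],[[-1.1,0.0,-2.4],[-0.0,-0.01,0.0]]]
end [ 493.6 -212.7  288.1]
[[[-1.7,0.0,-3.3],[-0.0,-0.017,0.0]],[[-1.7,0.0,-3.3],[-0.0,-0.017,0.0]],[[-1.8,0.0,-3.3],[-0.0,-0.018,0.0]],[[-1.9,0.0,-3.2],[-0.0,-0.017,0.0]],[[-1.9,0.0,-3.2],[-0.0,-0.018,0.0]],[[-2.0,0.0,-3.2],[-0.0,-0.017,0.0]],[[-2.0,0.0,-3.1],[-0.0,-0.018,0.0]],[[-2.1,0.0,-3.1],[-0.0,-0.017,0.0]],[[-2.1,0.0,-3.0],[-0.0,-0.018,0.0]],[[-2.2,0.0,-3.0],[-0.0,-0.017,0.0]],[[-2.2,0.0,-3.0],[-0.0,-0.018,0.0]],[[-2.3,0.0,-2.9],[-0.0,-0.017,0.0]]]
end [ 456.5 -217.5  312.4]
```

Emit:
{"fn": "apply_moves", "kwargs": {"series": [[[-0.8, 0, -2.5], [0, -0.01, 0]], [[-0.8, 0, -2.5], [0, -0.01, 0]], [[-0.8, 0, -2.5], [0, -0.01, 0]], [[-0.9, 0, -2.5], [0, -0.01, 0]], [[-0.9, 0, -2.5], [0, -0.01, 0]], [[-0.9, 0, -2.4], [0, -0.01, 0]], [[-0.9, 0, -2.4], [0, -0.01, 0]], [[-0.9, 0, -2.4], [0, -0.01, 0]], [[-1, 0, -2.4], [0, -0.01, 0]], [[-1, 0, -2.4], [0, -0.01, 0]], [[-1, 0, -2.5], [0, -0.01, 0]], [[-1.1, 0, -2.4], [0, -0.01, 0]]]}}

```text
t: 14.78
tool_pos: [0.4931, -0.213, 0.2884]
orientation: [-2.997, -0.192, -0.802]
force: [-0.3, -0.2, -0.4]
opening: 0.018
gripper_force: 55.0
```

Emit:
{"fn": "apply_moves", "kwargs": {"series": [[[-1.7, 0, -3.3], [0, -0.017, 0]], [[-1.7, 0, -3.3], [0, -0.017, 0]], [[-1.8, 0, -3.3], [0, -0.018, 0]], [[-1.9, 0, -3.2], [0, -0.017, 0]], [[-1.9, 0, -3.2], [0, -0.018, 0]], [[-2, 0, -3.2], [0, -0.017, 0]], [[-2, 0, -3.1], [0, -0.018, 0]], [[-2.1, 0, -3.1], [0, -0.017, 0]], [[-2.1, 0, -3], [0, -0.018, 0]], [[-2.2, 0, -3], [0, -0.017, 0]], [[-2.2, 0, -3], [0, -0.018, 0]], [[-2.3, 0, -2.9], [0, -0.017, 0]]]}}

```text
t: 15.78
tool_pos: [0.456, -0.2178, 0.3128]
orientation: [-3.077, -0.197, -0.486]
force: [0.5, -0.3, -0.8]
opening: 0.0177
gripper_force: 55.0
```

Emit:
{"fn": "apply_moves", "kwargs": {"series": [[[0, 0, 0], [0, 0, 0]], [[0, 0, 0], [0, 0, 0]], [[0, 0, -20], [0, 0, 0]], [[0, 0, -25], [0, 0, 0]], [[0, 0, -25], [0, 0, 0]], [[0, 0, -25], [0, 0, 0]], [[0, 0, 0], [0, 0, 0]]]}}

```text
t: 16.37
tool_pos: [0.4274, -0.2223, 0.4086]
orientation: [-3.08, -0.199, -0.499]
force: [0.9, -0.9, -0.3]
opening: 0.0179
gripper_force: 55.0
```

Run:
```python
from h import *
s=robot.read_state();print(s["t"],where(s),s["force"].round(1),s["tool_pos"])
H=np.array([.5103,.2141])
p,q=plan([*(H+[-.05,-.10]),.43],att(-2.4,0),12)
im,d=robot.read_camera("side");cv2.imwrite("pics/s6.png",im)
```

```text
16.3667 [-132.5  -48.6   98.6] [ 0.9 -0.9 -0.3] [ 0.42738537 -0.222331    0.4085691 ]
[[[7.0,-27.0,0.0],[-0.002,-0.027,0.014]],[[6.0,-28.0,-0.0],[-0.002,-0.027,0.014]],[[6.0,-28.0,-0.0],[-0.002,-0.027,0.014]],[[5.0,-28.0,-1.0],[-0.002,-0.027,0.014]],[[5.0,-28.0,-1.0],[-0.002,-0.027,0.014]],[[5.0,-28.0,-1.0],[-0.002,-0.027,0.014]],[[4.0,-28.0,-1.0],[-0.002,-0.026,0.014]],[[4.0,-28.0,-1.0],[-0.002,-0.027,0.014]],[[3.0,-28.0,-1.0],[-0.001,-0.026,0.014]],[[3.0,-28.0,-1.0],[-0.002,-0.027,0.014]],[[2.0,-27.0,-2.0],[-0.001,-0.026,0.014]],[[2.0,-28.0,-2.0],[-0.002,-0.027,0.015]]]
end [459.8 114.2 430.3]
```

Moving away clears the view of the tray.

Emit:
{"fn": "apply_moves", "kwargs": {"series": [[[7, -27, 0], [-0.002, -0.027, 0.014]], [[6, -28, 0], [-0.002, -0.027, 0.014]], [[6, -28, 0], [-0.002, -0.027, 0.014]], [[5, -28, -1], [-0.002, -0.027, 0.014]], [[5, -28, -1], [-0.002, -0.027, 0.014]], [[5, -28, -1], [-0.002, -0.027, 0.014]], [[4, -28, -1], [-0.002, -0.026, 0.014]], [[4, -28, -1], [-0.002, -0.027, 0.014]], [[3, -28, -1], [-0.001, -0.026, 0.014]], [[3, -28, -1], [-0.002, -0.027, 0.014]], [[2, -27, -2], [-0.001, -0.026, 0.014]], [[2, -28, -2], [-0.002, -0.027, 0.015]]]}}

```text
t: 17.42
tool_pos: [0.4593, 0.1166, 0.4243]
orientation: [-3.137, 0.065, 0.016]
force: [1.4, 0.0, -0.9]
opening: 0.0181
gripper_force: 55.0
```

Run:
```python
from h import *
s=robot.read_state();print(s["t"],s["tool_pos"],s["orientation"])
im,d=robot.read_camera("side");im2,d2=robot.read_camera("top")
P=world(d2,robot.calibration("top"));die=DR.inv().apply(P[170:340,370:535].reshape(-1,3)-O).reshape(170,165,3)*1000
m=((die[...,2]>-16)&(die[...,2]<4)&(die[...,0]<-74)&(die[...,0]>-156)&(abs(die[...,1])<118)).astype(np.uint8)
n,l,st,c=cv2.connectedComponentsWithStats(m)
for i in range(1,n):
    if st[i,4]>10: print(die[l==i].mean(0).round(),st[i])
cv2.imwrite("pics/s7.png",np.vstack([cv2.resize(np.hstack([im[300:470,220:450],im2[170:340,370:535]]),(790,340)),cv2.resize(im[130:300,150:545],(790,255))[:255]]))
p,q=plan([.5103,.2141,.42],att(-2.4,0),6)
```

```text
17.4167 [0.459323   0.11658491 0.42426297] [-3.13694811  0.06512316  0.01606487]
[-90. -49. -10.] [ 96 107  21  12 121]
[-89.  37.  -1.] [ 55 115  17   7 110]
[-102.    4.   -8.] [ 72 116  16  13 145]
[[[8.0,-16.0,1.0],[-0.001,0.002,0.001]],[[8.0,-16.0,1.0],[-0.001,0.002,0.001]],[[8.0,-16.0,1.0],[-0.001,0.002,0.001]],[[8.0,-17.0,0.0],[-0.001,0.001,0.0]],[[7.0,-16.0,1.0],[-0.001,0.002,0.001]],[[8.0,-17.0,0.0],[-0.0,0.001,0.0]]]
end [510.4 214.3 420.4]
```

View pics/s7.png

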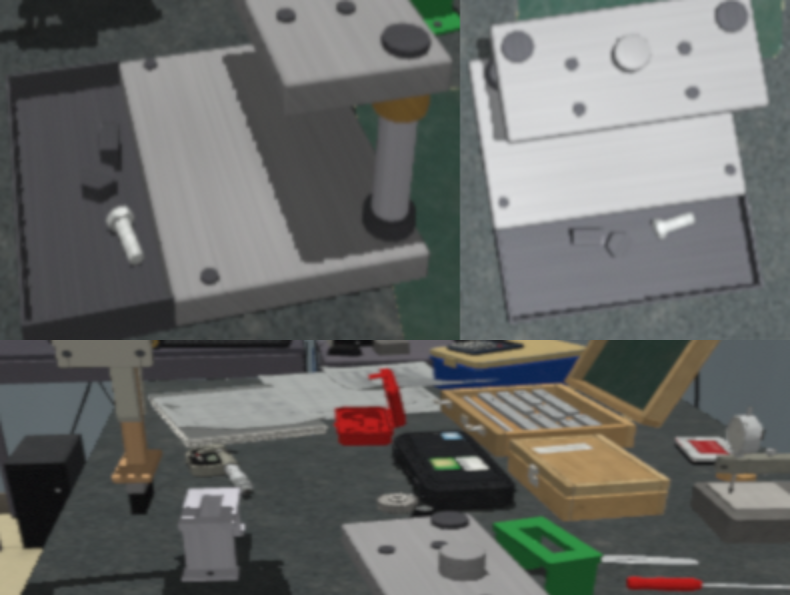

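All three pieces lie in the tray: the bar on edge at (585,237), the slug at (615,243) and the bolt at (675,225) in the top crop. The bed is empty. I'll go above the bracket and check the brush in the grip.

Emit:
{"fn": "apply_moves", "kwargs": {"series": [[[8, -16, 1], [0, 0.002, 0]], [[8, -16, 1], [0, 0.002, 0]], [[8, -16, 1], [0, 0.002, 0]], [[8, -17, 0], [0, 0.001, 0]], [[7, -16, 1], [0, 0.002, 0]], [[8, -17, 0], [0, 0.001, 0]], [[0, 0, 0], [0, 0, 0]], [[0, 0, 0], [0, 0, 0]]]}}

```text
t: 18.18
tool_pos: [0.5106, 0.2109, 0.4205]
orientation: [-3.138, 0.063, -0.001]
force: [0.3, -0.2, -1.3]
opening: 0.0176
gripper_force: 55.0
```

Run:
```python
from h import *
c=robot.calibration("wrist");s=robot.read_state();im,d=robot.read_camera("wrist");cv2.imwrite("pics/w8.png",im)
t=s["tool_pos"];R=Ro.from_rotvec(s["orientation"]);print(t,s["orientation"],R.as_matrix()[:,2].round(3),s["t"])
P=world(d,c);T=R.inv().apply((P-t).reshape(-1,3)).reshape(P.shape)*1000;T[d==0]=9e3
m=(abs(T[...,0])<60)&(abs(T[...,1])<70)
for a in range(190,305,8):
    k=T[m&(abs(T[...,2]-a)<4)]
    if len(k)>20:print(a,len(k),np.percentile(k[:,0],[2,98]).round(1),np.percentile(k[:,1],[2,98]).round(1))
k=T[m&(abs(T[...,2]-242)<4)&(abs(T[...,1])<46)];r=cv2.minAreaRect(k[:,:2].astype(np.float32));print("collar top",np.round(r[0],1),np.round(r[1],1),round(r[2],1),k[:,2].mean())
k=P[(abs(P[...,2]-.075)<.006)&(abs(T[...,0])<60)&(abs(T[...,1])<70)];r=cv2.minAreaRect((k[:,:2]*1000).astype(np.float32));print("plate",r)
p,q=plan([.5105,.2141,.42],att(-2.4,0),1,dec=1)
```

```text
[0.5106139  0.21092119 0.42054852] [-3.13765146e+00  6.32177865e-02 -1.21136796e-03] [ 0.001  0.003 -1.   ] 18.1833
190 264 [6.1 9.6] [-11.5  12.3]
198 204 [6.1 9. ] [-8.4  8.6]
206 182 [6.4 9. ] [-8.5  8.3]
214 165 [5.9 9. ] [-8.4  8.5]
222 140 [6.1 8.9] [-8.6  8.3]
230 136 [6.3 8.9] [-8.5  8.3]
238 2730 [-14.3  14.5] [-38.5  38.7]
246 3162 [-15.4  16.6] [-40.6  40.7]
286 74 [5.6 6.5] [-28.1  28.1]
294 207 [4.8 6.5] [-27.7  27.7]
collar top [ 0.2 -0. ] [33.2 84.2] 0.2 242.132170563282
plate ((518.9996337890625, 214.7874755859375), (110.12405395507812, 38.389793395996094), 87.91651153564453)
[[[-0.1,-3.7,0.9],[-0.003,-0.001,0.001]]]
end [510.5 214.1 420. ]
```

View pics/w8.png

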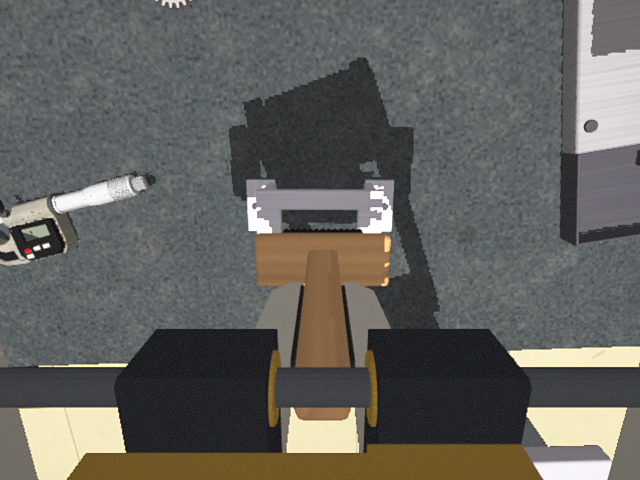

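The wrist view shows the brush upright and square in the grip, with its collar at (322,258) and the eye just behind it. The y offset is 3.5 mm, so I'll correct that first and then lower.

Emit:
{"fn": "apply_moves", "kwargs": {"series": [[[0, -3.5, 3], [-0.003, -0.001, 0.001]], [[0, 0, 7], [0, 0, 0]], [[0, 0, 8], [0, 0, 0]], [[0, 0, 8], [0, 0, 0]], [[0, 0, 8], [0, 0, 0]], [[0, 0, 2], [0, 0, 0]], [[0, 0, 0], [0, 0, 0]], [[0, 0, 0], [0, 0, 0]]]}}

```text
t: 18.9
tool_pos: [0.5107, 0.2143, 0.3862]
orientation: [-3.14, 0.067, -0.002]
force: [-0.1, 0.3, -1.0]
opening: 0.0181
gripper_force: 55.0
```

Run:
```python
from h import *
s=robot.read_state();print(s["t"],s["tool_pos"].round(4),s["orientation"].round(4),s["force"].round(1))
p,q=plan([.5103,.2141,.335],att(-2.4,0),8,dec=1)
```

```text
18.9 [0.5107 0.2143 0.3862] [-3.1398e+00  6.7000e-02 -2.4000e-03] [-0.1  0.3 -1. ]
[[[-0.1,0.0,6.4],[-0.0,-0.0,-0.0]],[[-0.1,0.0,6.4],[-0.0,-0.0,-0.0]],[[-0.1,0.0,6.4],[-0.0,-0.0,-0.0]],[[-0.0,0.1,6.4],[-0.0,-0.0,-0.0]],[[-0.1,0.0,6.4],[-0.0,-0.0,-0.0]],[[-0.0,0.1,6.4],[-0.0,-0.001,-0.0]],[[-0.0,0.0,6.4],[-0.001,-0.0,-0.0]],[[-0.1,0.1,6.4],[-0.0,-0.001,-0.001]]]
end [510.3 214.1 335. ]
```

Emit:
{"fn": "apply_moves", "kwargs": {"series": [[[0, 0, 5], [0, 0, 0]], [[0, 0, 5], [0, 0, 0]], [[0, 0, 5], [0, 0, 0]], [[0, 0, 5], [0, 0, 0]], [[0, 0, 0], [0, 0, 0]]]}}

```text
t: 19.32
tool_pos: [0.5104, 0.2143, 0.3647]
orientation: [-3.14, 0.067, 0.0]
force: [0.0, -0.5, -0.9]
opening: 0.0179
gripper_force: 55.0
```

Emit:
{"fn": "apply_moves", "kwargs": {"series": [[[0, 0, 5], [0, 0, 0]], [[0, 0, 5], [0, 0, 0]], [[0, 0, 5], [0, 0, 0]], [[0, 0, 5], [0, 0, 0]], [[0, 0, 5], [0, 0, 0]], [[0, 0, 5], [0, 0, 0]], [[0, 0, 0], [0, 0, 0]], [[0, 0, 0], [0, 0, 0]]]}}

```text
t: 19.98
tool_pos: [0.5107, 0.2144, 0.3359]
orientation: [-3.14, 0.067, -0.002]
force: [0.8, 0.6, -0.3]
opening: 0.0176
gripper_force: 55.0
```

Going in freely; about 9 mm remain.

Emit:
{"fn": "apply_moves", "kwargs": {"series": [[[0, 0, 2], [0, 0, 0]], [[0, 0, 2], [0, 0, 0]], [[0, 0, 2], [0, 0, 0]], [[0, 0, 1.5], [0, 0, 0]], [[0, 0, 0.7], [0, 0, 0]], [[0, 0, 0], [0, 0, 0]], [[0, 0, 0], [0, 0, 0]]]}}

```text
t: 20.57
tool_pos: [0.5109, 0.2144, 0.3282]
orientation: [-3.14, 0.067, -0.003]
force: [0.0, -0.2, -0.2]
opening: 0.0177
gripper_force: 55.0
```

Emit:
{"fn": "apply_moves", "kwargs": {"series": [[[0, 0, 0.7], [0, 0, 0]], [[0, 0, 0.5], [0, 0, 0]], [[0, 0, 0], [0, 0, 0]], [[0, 0, 0], [0, 0, 0]]]}}

```text
t: 20.9
tool_pos: [0.5109, 0.2144, 0.327]
orientation: [-3.14, 0.067, -0.003]
force: [-0.0, 0.7, -1.2]
opening: 0.0179
gripper_force: 55.0
```

Emit:
{"fn": "apply_moves", "kwargs": {"series": [[[0, 0, 0], [0, 0, 0]], [[0, 0, 0], [0, 0, 0]], [[0, 0, 0], [0, 0, 0]], [[0, 0, 0], [0, 0, 0]], [[0, 0, 0], [0, 0, 0]], [[0, 0, 0], [0, 0, 0]], [[0, 0, 0], [0, 0, 0]], [[0, 0, 0], [0, 0, 0]], [[0, 0, 0], [0, 0, 0]], [[0, 0, 0], [0, 0, 0]]], "claw": 1}}

```text
t: 21.73
tool_pos: [0.5109, 0.2144, 0.327]
orientation: [-3.14, 0.067, -0.003]
force: [0.2, -0.1, -0.4]
opening: 0.08
gripper_force: 0.0
```

Emit:
{"fn": "apply_moves", "kwargs": {"series": [[[0, 0, 0], [0, 0, 0]], [[0, 0, 0], [0, 0, 0]], [[0, 0, -10], [0, 0, 0]], [[0, 0, -15], [0, 0, 0]], [[0, 0, -20], [0, 0, 0]], [[0, 0, -20], [0, 0, 0]], [[0, 0, -20], [0, 0, 0]], [[0, 0, -20], [0, 0, 0]], [[0, 0, -15], [0, 0, 0]], [[0, 0, -10], [0, 0, 0]], [[0, 0, 0], [0, 0, 0]]]}}

```text
t: 22.65
tool_pos: [0.511, 0.2144, 0.4605]
orientation: [-3.138, 0.067, -0.01]
force: [0.2, -0.4, 0.5]
opening: 0.0929
gripper_force: 0.0
```

Run:
```python
from h import *
c=robot.calibration("wrist");im,d=robot.read_camera("wrist");P=world(d,c);Z=P[...,2];N=(abs(P[...,0]-.51)<.06)&(abs(P[...,1]-.215)<.07)
for n,z in(("handle",.209),("collar",.085),("plate",.075)):
    k=P[N&(abs(Z-z)<.004)];r=cv2.minAreaRect((k[:,:2]*1000).astype(np.float32));print(n,len(k),np.round(r[0],1),np.round(r[1],1),round(r[2],1),k[:,2].mean().round(4))
s=robot.read_state();print(s["t"],s["opening"])
im,_=robot.read_camera("side");im2,_=robot.read_camera("top")
b=cv2.imread("pics/top0.png");cv2.imwrite("pics/f.png",np.hstack([cv2.resize(im[150:310,180:360],(450,400)),cv2.resize(im2[170:225,180:290],(340,170)).repeat(1,0)[:170] if 0 else np.vstack([cv2.resize(im2[170:225,180:290],(340,170)),cv2.resize(b[170:225,180:290],(340,170)),np.zeros((60,340,3),np.uint8)])]))
print("bystander diff",cv2.absdiff(im2,b)[178:218,188:282].mean())
```

```text
handle 696 [511.1 214.5] [17.5 17.9] 86.9 0.2078
collar 2454 [511.3 214.7] [84.  33.5] 87.6 0.0842
plate 2903 [510.2 215.1] [110.3  55.5] 87.5 0.0744
22.7 0.0924722567142652
bystander diff 0.5386524822695036
```

View pics/f.png

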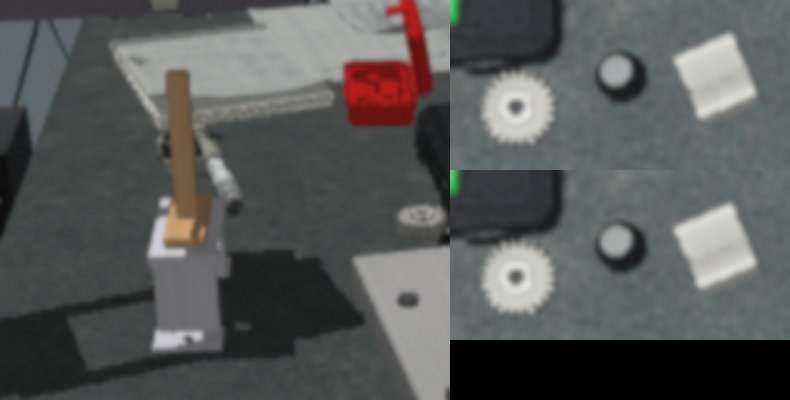

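The brush hangs home in the aluminium bracket with its collar seated at (187,220), and the arm is clear. The gear, loupe and V-block have not moved.

```bash
python3 -c "
from plant import robot
print(robot.close_job())"
```

```text
the job is handed in; nothing more can be done
None
```

The job is handed in at about 23 s of robot time: all three scrap pieces are in the catch tray, the brush hangs back in its bracket with its collar on the plate, and the loupe, V-block and gear have not moved.

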